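# Switch on the chromatography line

### The job

Switch on the chromatography line in its proper order by pressing each module's key lightly with a fingertip, all the way in: first the degasser's blue key, then the pump's yellow key, then the detector's green key; they stay in. Leave the red reset keys up, pick nothing up, do not push the modules about, and leave the vials, beaker and pen where they stand.

Things in the scene. Friction and masses are not known exactly. Their poses are not given: they have to be found in the camera images.
- degasser: The degasser: loose white module, 170 (x) x 140 (y) x 80 mm tall, 2.5 kg, a row of four blue port nuts (12 mm wide, 10 mm tall) across its top. Origin: centre of its underside; z up. Modules stand side by side in any order, turned up to 20 degrees. Two round keys on top at x = -50 mm (robot's side): blue at y = +32, red at y = -32 mm.
- degasser_key_top (a point): Centre of the top face of the degasser's blue round key, 32 mm wide; unpressed it is 102 mm above the table and stands 22 mm proud of the module. It latches in by 6 mm at about 2.5 N (no return: stays where pushed), then stops; its cap has a soft spring that gives up to 5 mm more, 5 N at 3 mm, and pops back up on release.
- degasser_key (a joint): How far the degasser's blue key is pressed, m: 0 up (off), 0.006 fully in (on).
- degasser_red_top (a point): Centre of the top face of the degasser's red reset key, same size and behaviour as the blue one; leave it up.
- degasser_red (a joint): How far the degasser's red key is pressed, m: 0 up, 0.006 fully in.
- pump: The pump: loose white module, 170 (x) x 140 (y) x 80 mm tall, 2.5 kg, two round steel pump heads (34 mm wide, 13 mm tall) across its top. Origin: centre of its underside; z up. Modules stand side by side in any order, turned up to 20 degrees. Two round keys on top at x = -50 mm (robot's side): yellow at y = +32, red at y = -32 mm.
- pump_key_top (a point): Centre of the top face of the pump's yellow round key, 32 mm wide; unpressed it is 102 mm above the table and stands 22 mm proud of the module. It latches in by 6 mm at about 2.5 N (no return: stays where pushed), then stops; its cap has a soft spring that gives up to 5 mm more, 5 N at 3 mm, and pops back up on release.
- pump_key (a joint): How far the pump's yellow key is pressed, m: 0 up (off), 0.006 fully in (on).
- pump_red_top (a point): Centre of the top face of the pump's red reset key, same size and behaviour as the yellow one; leave it up.
- pump_red (a joint): How far the pump's red key is pressed, m: 0 up, 0.006 fully in.
- detector: The detector: loose white module, 170 (x) x 140 (y) x 80 mm tall, 2.5 kg, a flat black window (32 x 100 mm, 6 mm tall) across its top. Origin: centre of its underside; z up. Modules stand side by side in any order, turned up to 20 degrees. Two round keys on top at x = -50 mm (robot's side): green at y = +32, red at y = -32 mm.
- detector_key_top (a point): Centre of the top face of the detector's green round key, 32 mm wide; unpressed it is 102 mm above the table and stands 22 mm proud of the module. It latches in by 6 mm at about 2.5 N (no return: stays where pushed), then stops; its cap has a soft spring that gives up to 5 mm more, 5 N at 3 mm, and pops back up on release.
- detector_key (a joint): How far the detector's green key is pressed, m: 0 up (off), 0.006 fully in (on).
- detector_red_top (a point): Centre of the top face of the detector's red reset key, same size and behaviour as the green one; leave it up.
- detector_red (a joint): How far the detector's red key is pressed, m: 0 up, 0.006 fully in.
- vial_degasser: Loose amber vial with white cap, 25 mm wide, 46 mm tall, standing on the far half of the degasser's top, about 110 mm from the keys. Origin: centre of its underside. Leave it.
- vial_pump: Loose amber vial with black cap, 25 mm wide, 46 mm tall, standing on the far half of the pump's top, about 110 mm from the keys. Origin: centre of its underside. Leave it.
- vial_detector: Loose amber vial with orange cap, 25 mm wide, 46 mm tall, standing on the far half of the detector's top, about 110 mm from the keys. Origin: centre of its underside. Leave it.
- beaker: Loose glass beaker, 68 mm wide, 80 mm tall, between robot and modules. Origin: centre of its underside. Leave it.
- pen: Loose white pen with blue end, 135 mm long (its x), 10 mm thick, lying between robot and modules. Origin: underside, near its middle. Leave it.
Things that resemble listed ones, but are neither listed nor needed, are in the scene too. What is shaped like the detector but pink is not meant.

How it is judged:
By the outcome, as a careful person would: the job done as asked, in the order asked, and still so for the second after the job is handed in, with the robot touching nothing.
It also fails if it takes over 51 s, if anything falls off the work surface, if the arm or the gripper's body presses on something with over 40 N, if the wrist force passes 120 N, or if a joint passes its speed limit or range.

### The arm

A 6-joint arm with a two-finger parallel gripper is mounted at the origin on the work surface. World frame = base frame: x ahead of the robot, y to its left, z up, the work surface at z = 0. Lengths are in m, angles in rad, forces in N, time in s.
With the tool pointing down it reaches from about 0.375 to 0.9 m from the base axis. Payload 3.1 kg.
Tool frame: the origin (TCP) lies midway between the tips of the shut fingers; the grasp point (between the pads) lies 19 mm behind it; z points along the fingers, y is the line along which they close (so a half turn about z gives the same grasp; the last joint's range is limited). The gripper opens to 87 mm and grips with 3 to 60 N. Pads are 19 mm wide; open, the fingers measure 117 mm over their backs; the gripper's body (75 mm by 190 mm) begins 51 mm behind the grasp point.
Start: joints at [-1.395, 0.527, 1.433, -0, 1.181, -0.178], TCP at [0.217, -0.586, 0.189] pointing down, gripper open.
Joint ranges: [-3.08, 3.08], [-0.75, 2.2], [0.22, 2.44], [-1.43, 4.57], [0, 2.65], [-2.85, 2.85]. Speed limits (rad/s): [2.79, 2.79, 3.14, 3.14, 3.14, 3.14].

### API

Orientations are given as a unit quaternion [x, y, z, w].
In Python, from rig import robot gives the robot as it stands. The module is installed in compiled form; this text tells all that it offers.
- The arm moves only by the tool play_rows, never from a script. Its arguments are lists of equal length, an entry for each row: "gripper": the closure, from -1 (fully open) to 1 (shut); "delta_pos": the shift along the tool's x, y, z in cm, a list of three; "turn": the turn, a rotation vector about the tool's x, y, z in rad, a list of three. A call has 1 to 12 rows; each row is the pose to reach, as a shift and turn from the pose commanded when the call began, along the tool's axes at that moment; what a row does not reach only later rows make up. A row lasts 1/8 s, in which the tool goes at most 62.5 mm and 10.7 degrees, less where a joint would pass 70% of its speed; a pose out of reach is approached as far as the arm can. A call with a gripper value outside its range is refused whole. The fingers move at their own pace and stop on an object; "squeeze" is the grip in N (left out, the last holds). Time passes only in rows, so rows that repeat a pose let the fingers close. It gives the time, the measured TCP pose, the force, the opening and the grip force at its end, in the units of the state.
- robot.get_obs(): the state, without advancing time (a new reading comes with each control period).
- robot.camera(name): name is "side" or "top" or "wrist"; returns a dict with "color" (420x560x3 uint8, red, green, blue), "vfov" (degrees; the focal length in pixels is half the picture's height over the tangent of half this angle, whatever the lens; pixels are square), "cx", "cy" (the principal point, pixels), "k1" (the pictures are not rectified: a ray, as slopes to the right and down, at radius r is drawn at 1 + k1 r^2 times it, then the intrinsics apply), "R" (3x3) and "t" (3): a world point X has camera coordinates R X + t. Camera axes: x right, y down, z forward; pixel columns grow to the right and rows downward; lengths in m; the calibration is good to about 2 mm. A picture is of the moment at which its call begins. There is no depth.
- robot.hand_in(): hands the job in; it is judged then, once.
The state is a dict: "time": time; "q": joint angles; "joint_velocities": joint speeds; "joint_torque": joint torques, N m; "position": TCP position; "tool_rot": TCP orientation; "ft_force": force on the tool from outside, world axes, zero at the start; "moment": the same for the moment, N m; "grip_width": finger opening in m; "grip_force": force on a finger pad.
Only numpy, scipy, OpenCV 4.12 (cv2) and the standard library are available. Lean on these libraries where they do the work, as an engineer would, in place of code of your own. Each camera call takes 0.05 s, during which the arm holds its last target. There are 200 camera calls.

## Working session

There is one attempt and no reset: what is moved stays moved. The work goes in short steps, Python scripts to look and compute and a tool call to move; the robot and the scene stay as the last step left them, time stands still between calls to the robot, and variables do not carry over. Pictures are saved under pics/ and viewed, at most 10 in all, crops included, and the job is handed in when it is done.

Besides the shell and the picture viewer there is one more tool, called after "Emit:" by a JSON object that holds its "name" and its "arguments". play_rows: Moves the arm, as the interface text tells. Its arguments: {"type":"object","properties":{"gripper":{"type":"array","items":{"type":"number"}},"delta_pos":{"type":"array","items":{"type":"array","items":{"type":"number"}}},"turn":{"type":"array","items":{"type":"array","items":{"type":"number"}}},"squeeze":{"type":"number"}},"required":["gripper","delta_pos","turn"]}

```bash
mkdir -p pics
cat > h.py <<'E'
import numpy as np, cv2
from rig import robot
def K(c):
    f=c["color"].shape[0]/2/np.tan(np.radians(c["vfov"])/2)
    return np.array([[f,0,c["cx"]],[0,f,c["cy"]],[0,0,1.]]),np.array([c["k1"],0,0,0,0.])
def ray(c,uv):
    k,d=K(c); s=cv2.undistortPoints(np.array([[uv]],float),k,d)[0,0]
    R=np.array(c["R"]);t=np.array(c["t"]); return -R.T@t, R.T@np.array([s[0],s[1],1])
def plane(c,uv,z):
    o,v=ray(c,uv); return o+v*(z-o[2])/v[2]
def proj(c,X):
    k,d=K(c); return cv2.projectPoints(np.array([X],float),cv2.Rodrigues(np.array(c["R"]))[0],np.array(c["t"],float),k,d)[0][0,0]
def save(c,n): cv2.imwrite(f"pics/{n}.png",c["color"][:,:,::-1])
E
python3 - <<'E'
from h import *
o=robot.get_obs();print(o["time"],o["position"],o["tool_rot"],o["ft_force"],o["grip_width"])
for n in("top","side"):
    c=robot.camera(n);save(c,n+"0");print(n,c["vfov"],c["k1"],-np.array(c["R"]).T@c["t"])
E
```

```text
0.0 [ 0.21698588 -0.58526588  0.18835638] [ 9.84309962e-01  1.76444677e-01 -2.22436724e-06 -1.08404429e-03] [ 0.4550121  -0.30350403  0.35866643] 0.08722310469273264
top 43.743096545014815 -0.06881172836092797 [ 0.435957   -0.01328222  1.1574615 ]
side 43.5725751248912 -0.07064996558958708 [0.3725081  0.97794781 1.02838477]
```

View pics/top0.png

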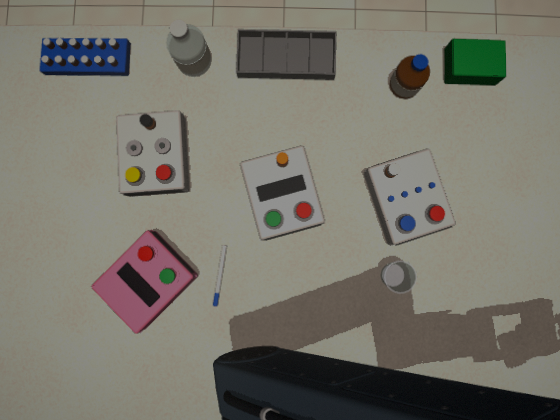

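View pics/side0.png

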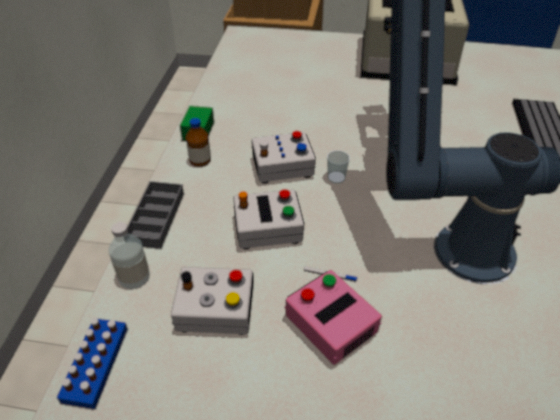

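The top view shows the pump (yellow 134,175), detector (green 274,218), degasser (blue 407,223), with red keys to the right of each, and a pink decoy at (145,280). The side view shows the same keys: yellow (232,299), green (289,212), blue (302,148).

Run:
```python
from h import *
hues={"blue":(100,130),"yellow":(20,35),"green":(40,85),"red":(-8,8)}
pts={"top":{"pump":[("yellow",134,175),("red",164,173)],"det":[("green",274,218),("red",304,211)],"deg":[("blue",407,223),("red",437,213)]},
"side":{"pump":[("yellow",232,299),("red",236,276)],"det":[("green",289,212),("red",285,195)],"deg":[("blue",302,148),("red",297,135)]}}
cams={n:robot.camera(n) for n in pts}; uv={}
for n,c in cams.items():
    hsv=cv2.cvtColor(c["color"],cv2.COLOR_RGB2HSV).astype(int)
    for m,l in pts[n].items():
        for col,u,v in l:
            a,b=hues[col];h=(hsv[...,0]-a)%180
            mk=((h<=b-a)&(hsv[...,1]>110)&(hsv[...,2]>60)).astype(np.uint8)
            _,lab,st,ce=cv2.connectedComponentsWithStats(mk)
            i=lab[v,u]; uv[n,m,col]=ce[i]
            print(n,m,col,i,ce[i].round(1),st[i][2:],plane(c,ce[i],.102).round(4))
for (n,m,col) in [k for k in uv if k[0]=="top"]:
    o1,d1=ray(cams["top"],uv["top",m,col]);o2,d2=ray(cams["side"],uv["side",m,col])
    s=np.linalg.lstsq(np.c_[d1,-d2],o2-o1,rcond=None)[0]
    p,q=o1+s[0]*d1,o2+s[1]*d2; print(m,col,((p+q)/2).round(4),np.linalg.norm(p-q).round(4))
```

```text
top pump yellow 1 [132.4 174.2] [ 16  16 192] [0.5777 0.3068 0.102 ]
top pump red 1 [163. 172.] [ 15  15 183] [0.5837 0.2436 0.102 ]
top det green 5 [273.  218.2] [ 15  15 174] [0.495  0.0156 0.102 ]
top det red 2 [303.4 210. ] [ 16  15 190] [ 0.5133 -0.0454  0.102 ]
top deg blue 7 [407.1 222.9] [ 15  15 180] [ 0.4926 -0.2556  0.102 ]
top deg red 3 [436.6 213.1] [ 16  15 193] [ 0.514  -0.3156  0.102 ]
side pump yellow 2 [232.3 298.5] [ 14  14 157] [0.5778 0.3109 0.102 ]
side pump red 3 [235.4 275.5] [ 14  12 135] [0.5843 0.2471 0.102 ]
side det green 2 [288.1 210.4] [11  8 72] [0.4951 0.0193 0.102 ]
side det red 2 [284.2 193.8] [11 10 90] [ 0.5139 -0.0418  0.102 ]
side deg blue 8 [301.1 146.7] [ 9  8 58] [ 0.4938 -0.2525  0.102 ]
side deg red 1 [296.6 134.3] [10  8 62] [ 0.5144 -0.312   0.102 ]
pump yellow [0.5785 0.3081 0.0981] 0.0004
pump red [0.5847 0.2445 0.0986] 0.0009
det green [0.4954 0.0157 0.0985] 0.0004
det red [ 0.514  -0.0455  0.0986] 0.0008
deg blue [ 0.4935 -0.2562  0.0992] 0.0015
deg red [ 0.5146 -0.3165  0.0988] 0.0007
```

```bash
cat > go.py <<'E'
import sys
from h import *
from scipy.spatial.transform import Rotation as Ro
o=robot.get_obs();R=Ro.from_quat(o["tool_rot"])
print(o["time"],o["position"].round(4),np.array(o["ft_force"]).round(2),o["grip_width"])
print("delta cm",(100*R.inv().apply(np.array(eval(sys.argv[1]))-o["position"])).round(2))
E
python3 go.py "[.4933,-.2556,.13]"
```

```text
0.2 [ 0.2171 -0.5855  0.1887] [-0.24 -0.56 -1.14] 0.0868797737768933
delta cm [ 37.36 -21.34   5.91]
```

Emit:
{"name": "play_rows", "arguments": {"gripper": [1, 1, 1, 1, 1, 1, 1, 1, 1, 1, 1, 1], "delta_pos": [[4.7, -2.7, 0], [9.4, -5.4, 0], [14.1, -8.1, 0], [18.8, -10.8, 0], [23.5, -13.4, 0], [28.2, -16.1, 0], [32.9, -18.8, 0], [37.3, -21.3, 0], [37.3, -21.3, 0], [37.3, -21.3, 2], [37.3, -21.3, 4.5], [37.3, -21.3, 5.9]], "turn": [[0, 0, 0], [0, 0, 0], [0, 0, 0], [0, 0, 0], [0, 0, 0], [0, 0, 0], [0, 0, 0], [0, 0, 0], [0, 0, 0], [0, 0, 0], [0, 0, 0], [0, 0, 0]], "squeeze": 5}}

```text
time: 1.7
position: [0.4917, -0.2572, 0.1291]
tool_rot: [0.984, 0.176, -0.001, -0.001]
ft_force: [0.0, -0.2, -0.1]
grip_width: 0.0007
grip_force: 0.0
```

```bash
python3 go.py "[.4933,-.2556,.106]"; python3 -c "
from h import *
c=robot.camera('wrist');save(c,'w1');o=robot.get_obs();print(o['tool_rot'],proj(c,[.4935,-.2556,.102]),proj(c,o['position']))"
```

```text
1.7 [ 0.4917 -0.2572  0.1291] [ 0.05 -0.22 -0.1 ] 0.0007341346145444341
delta cm [ 0.2  -0.09  2.31]
[ 0.98440155  0.17592147 -0.00161863 -0.00161144] [280.90982417 218.24596449] [280.67130447 234.0184819 ]
```

View pics/w1.png

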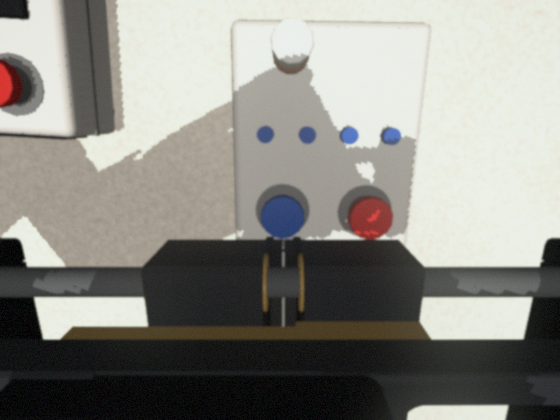

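The wrist view shows the blue key at (282,217), as predicted, with the shut fingertips at (283,236) just above it. Next I press gently, watching the force.

Emit:
{"name": "play_rows", "arguments": {"gripper": [1, 1, 1, 1, 1, 1, 1, 1], "delta_pos": [[0.1, 0, 1.0], [0.2, -0.1, 2.0], [0.2, -0.1, 2.4], [0.2, -0.1, 2.6], [0.2, -0.1, 2.8], [0.2, -0.1, 3.0], [0.2, -0.1, 3.2], [0.2, -0.1, 3.2]], "turn": [[0, 0, 0], [0, 0, 0], [0, 0, 0], [0, 0, 0], [0, 0, 0], [0, 0, 0], [0, 0, 0], [0, 0, 0]]}}

```text
time: 2.75
position: [0.4944, -0.255, 0.0982]
tool_rot: [0.984, 0.176, -0.0, -0.0]
ft_force: [-0.4, 0.1, -1.1]
grip_width: 0.0009
grip_force: 0.0
```

Emit:
{"name": "play_rows", "arguments": {"gripper": [1, 1, 1], "delta_pos": [[0, 0, 0.1], [0, 0, 0.2], [0, 0, 0.2]], "turn": [[0, 0, 0], [0, 0, 0], [0, 0, 0]]}}

```text
time: 3.12
position: [0.4944, -0.255, 0.0963]
tool_rot: [0.984, 0.176, -0.0, -0.0]
ft_force: [-0.5, 0.5, -0.0]
grip_width: 0.0007
grip_force: 0.0
```

```bash
python3 go.py "[.4933,-.2556,.094]"
```

```text
3.125 [ 0.4944 -0.255   0.0963] [-0.5   0.51 -0.01] 0.0007103064145233942
delta cm [-0.12  0.01  0.23]
```

Emit:
{"name": "play_rows", "arguments": {"gripper": [1, 1, 1], "delta_pos": [[0, 0, 0.1], [0, 0, 0.2], [0, 0, 0.2]], "turn": [[0, 0, 0], [0, 0, 0], [0, 0, 0]]}}

```text
time: 3.5
position: [0.4944, -0.255, 0.0942]
tool_rot: [0.984, 0.176, -0.0, -0.0]
ft_force: [-0.9, -0.4, 0.3]
grip_width: 0.0004
grip_force: 0.0
```

Emit:
{"name": "play_rows", "arguments": {"gripper": [1, 1, 1], "delta_pos": [[0, 0, 0.1], [0, 0, 0.15], [0, 0, 0.15]], "turn": [[0, 0, 0], [0, 0, 0], [0, 0, 0]]}}

```text
time: 3.88
position: [0.4944, -0.2551, 0.0928]
tool_rot: [0.984, 0.176, -0.0, -0.0]
ft_force: [-0.2, 0.2, 0.1]
grip_width: 0.0006
grip_force: 0.0
```

```bash
python3 -c "
from h import *
F=[]
for i in range(5):
    c=robot.camera('wrist' if i else 'side'); o=robot.get_obs();F.append(o['ft_force'])
    if i==0: s=c
print(np.mean(F,0),np.std(F,0),o['position'])
a=cv2.resize(c['color'][150:310,180:400],None,fx=2.5,fy=2.5)
b=cv2.resize(s['color'][100:200,240:365],None,fx=4,fy=4)
b=b[:400];im=np.hstack([a[:400,:],b[:,:250]]);cv2.imwrite('pics/w2.png',im[:,:,::-1]);print(im.shape)"
```

```text
[-0.032213    0.33289682 -0.00077431] [0.28944011 0.46501757 0.65070374] [ 0.4944845  -0.25510106  0.09289036]
(400, 800, 3)
```

View pics/w2.png

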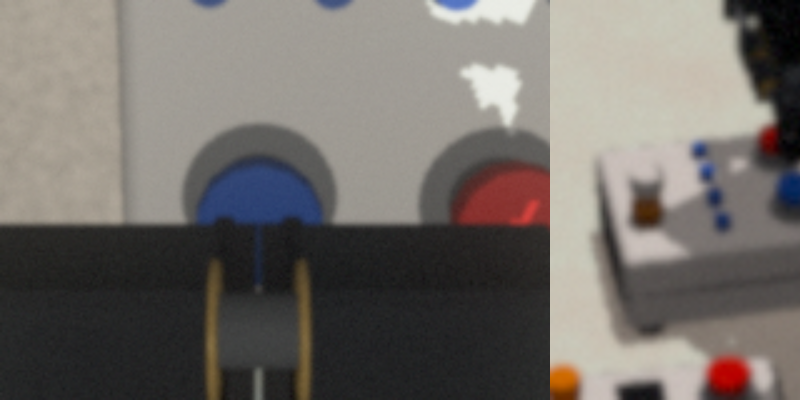

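The blue key sits right under the tips, with no force yet, so the contact height must be lower than nominal. I'll go on in small steps.

Emit:
{"name": "play_rows", "arguments": {"gripper": [1, 1, 1], "delta_pos": [[0, 0, 0.1], [0, 0, 0.15], [0, 0, 0.15]], "turn": [[0, 0, 0], [0, 0, 0], [0, 0, 0]]}}

```text
time: 4.5
position: [0.4944, -0.2551, 0.0913]
tool_rot: [0.984, 0.176, -0.0, -0.0]
ft_force: [-0.1, -1.0, -0.4]
grip_width: 0.0005
grip_force: 0.0
```

Emit:
{"name": "play_rows", "arguments": {"gripper": [1, 1, 1], "delta_pos": [[0, 0, 0.1], [0, 0, 0.15], [0, 0, 0.15]], "turn": [[0, 0, 0], [0, 0, 0], [0, 0, 0]]}}

```text
time: 4.88
position: [0.4944, -0.255, 0.0898]
tool_rot: [0.984, 0.176, -0.0, -0.0]
ft_force: [0.3, 0.1, 0.5]
grip_width: 0.0005
grip_force: 0.0
```

```bash
python3 -c "
from h import *
c=robot.camera('wrist');save(c,'w3');o=robot.get_obs();p=o['position'];print(p,o['ft_force'],o['joint_torque'],-np.array(c['R']).T@c['t'])
from scipy.spatial.transform import Rotation as Ro
X=Ro.from_quat(o['tool_rot']).apply([1,0,0])
print('tcp',proj(c,p),'front',proj(c,p+.0095*X))
B=np.array([.4935,-.2556,0]);Rd=np.array([.514,-.316,0])
for z in (.102,.096,.09):
  for q in (B,Rd):
    a=[proj(c,q+[.016*np.cos(t),.016*np.sin(t),z]) for t in np.linspace(0,6.28,60)]
    a=np.array(a);print(z,a.min(0).round(1),a.max(0).round(1))
hsv=cv2.cvtColor(c['color'],cv2.COLOR_RGB2HSV).astype(int)
for n,m in (('b',abs(hsv[...,0]-115)<15),('r',(hsv[...,0]+8)%180<16)):
  m=(m&(hsv[...,1]>110)&(hsv[...,2]>40)).astype(np.uint8)
  st=cv2.connectedComponentsWithStats(m)[2];print(n,[s.tolist() for s in st[1:] if s[4]>300])
cv2.imwrite('pics/w3.png',cv2.resize(c['color'][180:280,200:400],None,fx=4,fy=4)[:,:,::-1])"
```

```text
[ 0.49443009 -0.25509984  0.08982167] [ 0.61682777 -0.30944065 -0.00277662] [-5.55220813e-04 -4.09123063e+01 -1.25696719e+01  6.44706655e-02
 -6.24914319e-03 -6.07198217e-05] [ 0.56036002 -0.23133743  0.2847896 ]
tcp [281.99760782 234.10310088] front [281.98333936 219.81099716]
0.102 [255.5 217.1] [308.9 267.1]
0.102 [361.6 220. ] [414.9 269.7]
0.096 [256.3 214.2] [308.1 263. ]
0.096 [359.3 217. ] [411.1 265.5]
0.09 [257.1 211.5] [307.4 259. ]
0.09 [357.2 214.2] [407.5 261.5]
b [[259, 216, 50, 25, 872]]
r [[362, 217, 53, 36, 1050]]
```

View pics/w3.png

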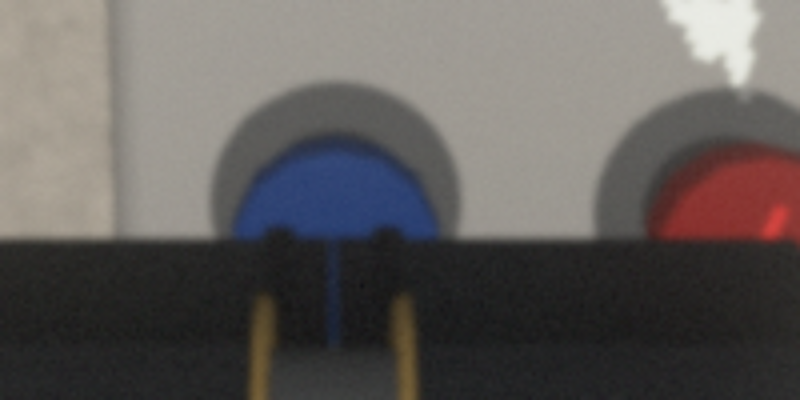

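In the wrist crop the blue disc measures 50 px wide, which fits z≈0.09, while the red disc is 53 px (unpressed). So the key appears pressed although the force reads zero. I'll lift and compare.

Emit:
{"name": "play_rows", "arguments": {"gripper": [1, 1, 1, 1, 1], "delta_pos": [[0, 0, -1], [0, 0, -2.5], [0, 0, -4], [0, 0, -4], [0, 0, -4]], "turn": [[0, 0, 0], [0, 0, 0], [0, 0, 0], [0, 0, 0], [0, 0, 0]]}}

```text
time: 5.55
position: [0.4944, -0.255, 0.1301]
tool_rot: [0.984, 0.176, 0.0, 0.0]
ft_force: [0.1, 0.3, -0.6]
grip_width: 0.0
grip_force: 0.0
```

```bash
cat > kh.py <<'E'
import sys
from h import *
def kh(col,key,red,img=None):
    c=robot.camera('wrist');o=robot.get_obs();print(o['position'],np.round(o['ft_force'],2),np.round(o['joint_torque'],2))
    hsv=cv2.cvtColor(c['color'],cv2.COLOR_RGB2HSV).astype(int);h0={'b':115,'y':27,'g':62,'r':0}
    for n,q in ((col,key),('r',red)):
        m=((((hsv[...,0]-h0[n]+15)%180)<30)&(hsv[...,1]>110)&(hsv[...,2]>40)).astype(np.uint8)
        _,lab,st,ce=cv2.connectedComponentsWithStats(m)
        i=min([i for i in range(1,len(st)) if st[i][4]>300],key=lambda i:np.linalg.norm(ce[i]-proj(c,[*q,.1])))
        print(n,'seen l,r,top',st[i][0],st[i][0]+st[i][2]-1,st[i][1],'w',st[i][2],'area',st[i][4])
        for z in (.102,.096,.091):
            a=np.array([proj(c,[q[0]+.016*np.cos(t),q[1]+.016*np.sin(t),z]) for t in np.linspace(0,6.28,60)])
            print('  z',z,a.min(0).round(1),a.max(0).round(1))
    return c
E
python3 -c "
from kh import *
c=kh('b',[.4935,-.2556],[.514,-.316]);save(c,'w4')"
```

```text
[ 0.49416576 -0.25486014  0.12969711] [-0.36  0.    0.35] [ 1.000e-02 -4.033e+01 -1.442e+01  7.000e-02 -2.000e-02  0.000e+00]
b seen l,r,top 263 304 201 w 42 area 1303
  z 0.102 [260.2 200.6] [304.6 243. ]
  z 0.096 [260.7 198.6] [304.1 240.1]
  z 0.091 [261.1 197. ] [303.7 237.8]
r seen l,r,top 350 392 201 w 43 area 1348
  z 0.102 [348.6 203. ] [393.  245.2]
  z 0.096 [347. 201.] [390.4 242.3]
  z 0.091 [345.8 199.3] [388.2 239.9]
```

Emit:
{"name": "play_rows", "arguments": {"gripper": [1, 1, 1, 1, 1], "delta_pos": [[-4, 0, -3], [-8, 0, -6], [-10, 0, -9], [-10, 0, -10], [-10, 0, -10]], "turn": [[0, 0, 0], [0, 0, 0], [0, 0, 0], [0, 0, 0], [0, 0, 0]]}}

```text
time: 6.22
position: [0.4013, -0.2899, 0.2299]
tool_rot: [0.984, 0.176, 0.0, 0.0]
ft_force: [0.2, -0.5, -0.1]
grip_width: 0.0004
grip_force: 0.0
```

```bash
python3 -c "
from h import *
c=robot.camera('side');save(c,'s5')
for z in (.102,.096,.09): print(z,proj(c,[.4935,-.2556,z]))
for n in ('side0','s5'):
  im=cv2.imread(f'pics/{n}.png');hsv=cv2.cvtColor(im,cv2.COLOR_BGR2HSV).astype(int)
  for a,b in ((100,130),(-8,8)):
    m=((((hsv[...,0]-a)%180)<=b-a)&(hsv[...,1]>110)&(hsv[...,2]>60)).astype(np.uint8)
    _,l,st,ce=cv2.connectedComponentsWithStats(m)
    print(n,a,[(ce[i].round(1),st[i].tolist()) for i in range(1,len(st)) if 285<ce[i][0]<315 and 125<ce[i][1]<160])
a=cv2.imread('pics/side0.png')[115:175,250:325];b=cv2.imread('pics/s5.png')[115:175,250:325]
cv2.imwrite('pics/cmp.png',cv2.resize(np.hstack([a,b]),None,fx=5,fy=5))"
```

```text
0.102 [301.32227272 146.05823565]
0.096 [301.27043957 147.70478805]
0.09 [301.21885039 149.34275735]
side0 100 [(array([301.1, 146.8]), [297, 143, 9, 8, 60])]
side0 -8 [(array([296.6, 134.3]), [292, 131, 10, 8, 62])]
s5 100 [(array([301.2, 146.9]), [297, 144, 9, 7, 54])]
s5 -8 [(array([296.6, 134.4]), [292, 131, 10, 8, 65])]
```

View pics/cmp.png

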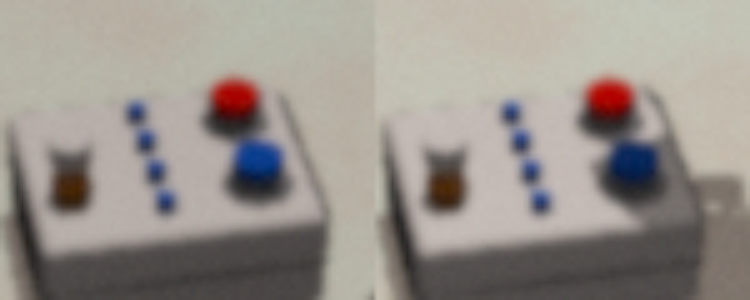

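```bash
python3 -c "
from h import *
for n in ('w1','w4'):
  im=cv2.imread(f'pics/{n}.png');hsv=cv2.cvtColor(im,cv2.COLOR_BGR2HSV).astype(int)
  for a,b in ((100,130),(-15,15)):
   for V in (40,25):
    m=((((hsv[...,0]-a)%180)<=b-a)&(hsv[...,1]>110)&(hsv[...,2]>V)).astype(np.uint8)
    _,l,st,ce=cv2.connectedComponentsWithStats(m)
    print(n,a,V,[(ce[i].round(1).tolist(),st[i].tolist()) for i in range(1,len(st)) if st[i][4]>60 and 230<ce[i][0]<420 ])
p=[cv2.resize(cv2.imread(f'pics/{n}.png')[175:250,235:405],None,fx=4,fy=4) for n in ('w1','w4')]
cv2.imwrite('pics/cmp2.png',np.vstack(p))
"
```

```text
w1 100 40 [([264.9, 134.1], [259, 128, 13, 14, 140]), ([307.0, 134.7], [301, 129, 13, 13, 138]), ([348.9, 135.2], [342, 128, 15, 15, 186]), ([391.4, 134.7], [384, 129, 16, 12, 155]), ([282.0, 216.6], [262, 196, 41, 42, 1326])]
w1 100 25 [([264.9, 134.1], [259, 128, 13, 14, 140]), ([307.0, 134.7], [301, 129, 13, 13, 138]), ([348.9, 135.2], [342, 128, 15, 15, 186]), ([391.4, 134.7], [384, 129, 16, 12, 155]), ([282.0, 216.6], [262, 196, 41, 42, 1326])]
w1 -15 40 [([369.9, 217.7], [349, 197, 43, 43, 1408])]
w1 -15 25 [([369.9, 217.7], [349, 197, 43, 43, 1408])]
w4 100 40 [([266.6, 138.7], [260, 132, 14, 14, 137]), ([308.2, 139.4], [302, 133, 14, 14, 138]), ([350.1, 140.0], [343, 133, 15, 15, 186]), ([392.6, 137.0], [386, 134, 14, 7, 75]), ([283.5, 220.4], [263, 201, 42, 39, 1303])]
w4 100 25 [([266.6, 138.7], [260, 132, 14, 14, 137]), ([308.2, 139.4], [302, 133, 14, 14, 138]), ([350.1, 140.0], [343, 133, 15, 15, 186]), ([392.6, 137.0], [386, 134, 14, 7, 75]), ([283.5, 220.4], [263, 201, 42, 39, 1303])]
w4 -15 40 [([370.7, 221.0], [350, 201, 43, 39, 1348])]
w4 -15 25 [([370.7, 221.0], [350, 201, 43, 39, 1348])]
```

View pics/cmp2.png

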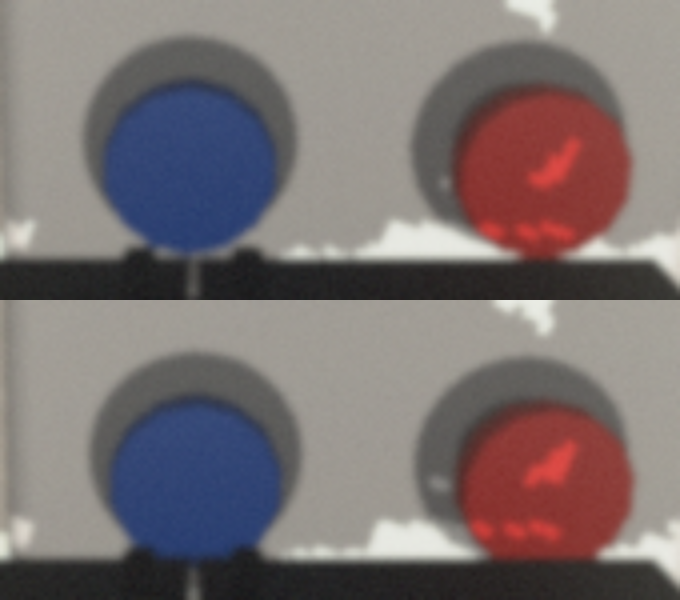

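```bash
python3 -c "
from h import *
c=robot.camera('side');t=robot.camera('top');o=robot.get_obs();p=o['position'];print(p)
L=[]
for c in (c,t):
  u=proj(c,p);print(u,proj(c,p+[0,0,-.01]));x,y=u.round().astype(int)-30
  x=min(max(x,0),490);y=min(max(y,0),350)
  im=cv2.resize(c['color'][y:y+70,x:x+70],None,fx=5.6,fy=5.6,interpolation=cv2.INTER_CUBIC)
  k=((u-[x,y]+.5)*5.6).astype(int);cv2.drawMarker(im,tuple(int(i) for i in k),(255,0,255),0,14,1);L.append(im)
cv2.imwrite('pics/tip.png',np.hstack(L)[:,:,::-1])
"
```

```text
[ 0.40076292 -0.28886693  0.22850631]
[336.83796913 105.4290757 ] [336.58798675 108.47864116]
[441.56742616 271.67926175] [439.92807992 271.43042518]
```

View pics/tip.png

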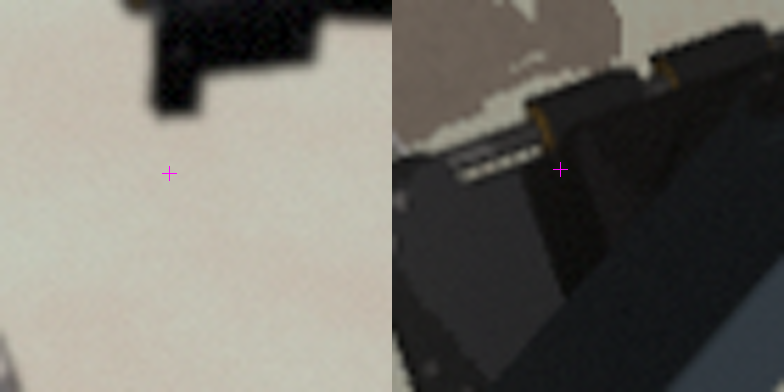

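The side crop puts the fingertip about 11 px (≈35 mm) above the projected TCP cross. The real tips are shorter than the TCP says, so nothing has been touched yet. I'll go back over the blue key and descend until there's force.

Emit:
{"name": "play_rows", "arguments": {"gripper": [1, 1, 1, 1, 1, 1, 1, 1, 1, 1, 1], "delta_pos": [[5, 0, 4], [10, 0, 8], [9.9, 0, 10], [9.9, 0, 12], [9.9, 0, 14], [9.9, 0, 14.5], [9.9, 0, 14.8], [9.9, 0, 15], [9.9, 0, 15.1], [9.9, 0, 15.1], [9.9, 0, 15.1]], "turn": [[0, 0, 0], [0, 0, 0], [0, 0, 0], [0, 0, 0], [0, 0, 0], [0, 0, 0], [0, 0, 0], [0, 0, 0], [0, 0, 0], [0, 0, 0], [0, 0, 0]]}}

```text
time: 7.75
position: [0.4936, -0.2556, 0.0792]
tool_rot: [0.984, 0.176, 0.0, 0.0]
ft_force: [-0.1, -0.2, -0.7]
grip_width: 0.0006
grip_force: 0.0
```

Emit:
{"name": "play_rows", "arguments": {"gripper": [1, 1, 1], "delta_pos": [[0, 0, 0.1], [0, 0, 0.2], [0, 0, 0.2]], "turn": [[0, 0, 0], [0, 0, 0], [0, 0, 0]]}}

```text
time: 8.12
position: [0.4934, -0.2554, 0.0767]
tool_rot: [0.984, 0.176, -0.0, -0.0]
ft_force: [0.2, 0.6, -0.9]
grip_width: 0.0007
grip_force: 0.0
```

Emit:
{"name": "play_rows", "arguments": {"gripper": [1, 1, 1], "delta_pos": [[0, 0, 0.1], [0, 0, 0.2], [0, 0, 0.2]], "turn": [[0, 0, 0], [0, 0, 0], [0, 0, 0]]}}

```text
time: 8.5
position: [0.4934, -0.2554, 0.0747]
tool_rot: [0.984, 0.176, -0.0, -0.0]
ft_force: [1.0, -0.5, 0.1]
grip_width: 0.0003
grip_force: 0.0
```

Emit:
{"name": "play_rows", "arguments": {"gripper": [1, 1, 1], "delta_pos": [[0, 0, 0.1], [0, 0, 0.2], [0, 0, 0.2]], "turn": [[0, 0, 0], [0, 0, 0], [0, 0, 0]]}}

```text
time: 8.88
position: [0.4934, -0.2554, 0.0727]
tool_rot: [0.984, 0.176, -0.0, -0.0]
ft_force: [0.1, -0.3, 1.0]
grip_width: 0.0004
grip_force: 0.0
```

Emit:
{"name": "play_rows", "arguments": {"gripper": [1, 1, 1], "delta_pos": [[0, 0, 0.1], [0, 0, 0.2], [0, 0, 0.2]], "turn": [[0, 0, 0], [0, 0, 0], [0, 0, 0]]}}

```text
time: 9.25
position: [0.4934, -0.2554, 0.0707]
tool_rot: [0.984, 0.176, -0.0, -0.0]
ft_force: [1.0, -0.3, 0.1]
grip_width: 0.0006
grip_force: 0.0
```

Emit:
{"name": "play_rows", "arguments": {"gripper": [1, 1, 1], "delta_pos": [[0, 0, 0.1], [0, 0, 0.2], [0, 0, 0.2]], "turn": [[0, 0, 0], [0, 0, 0], [0, 0, 0]]}}

```text
time: 9.62
position: [0.4936, -0.2555, 0.0689]
tool_rot: [0.984, 0.176, 0.0, 0.0]
ft_force: [-0.4, 0.0, 1.4]
grip_width: 0.0004
grip_force: 0.7
```

Contact begins at about 0.069–0.070 reported. Continuing.

Emit:
{"name": "play_rows", "arguments": {"gripper": [1, 1, 1], "delta_pos": [[0, 0, 0.1], [0, 0, 0.2], [0, 0, 0.2]], "turn": [[0, 0, 0], [0, 0, 0], [0, 0, 0]]}}

```text
time: 10.0
position: [0.4935, -0.2555, 0.0669]
tool_rot: [0.984, 0.176, 0.0, 0.0]
ft_force: [-0.0, 1.6, 2.4]
grip_width: 0.0005
grip_force: 1.1
```

Emit:
{"name": "play_rows", "arguments": {"gripper": [1, 1, 1], "delta_pos": [[0, 0, 0.1], [0, 0, 0.2], [0, 0, 0.2]], "turn": [[0, 0, 0], [0, 0, 0], [0, 0, 0]]}}

```text
time: 10.38
position: [0.4935, -0.2555, 0.0648]
tool_rot: [0.984, 0.176, 0.0, -0.0]
ft_force: [0.1, -0.1, 2.2]
grip_width: 0.0002
grip_force: 1.1
```

Emit:
{"name": "play_rows", "arguments": {"gripper": [1, 1, 1], "delta_pos": [[0, 0, 0.1], [0, 0, 0.2], [0, 0, 0.2]], "turn": [[0, 0, 0], [0, 0, 0], [0, 0, 0]]}}

```text
time: 10.75
position: [0.4935, -0.2555, 0.0628]
tool_rot: [0.984, 0.176, 0.0, 0.0]
ft_force: [0.4, -0.1, 2.8]
grip_width: 0.0009
grip_force: 1.1
```

Emit:
{"name": "play_rows", "arguments": {"gripper": [1, 1, 1], "delta_pos": [[0, 0, 0.1], [0, 0, 0.15], [0, 0, 0.15]], "turn": [[0, 0, 0], [0, 0, 0], [0, 0, 0]]}}

```text
time: 11.12
position: [0.4936, -0.2555, 0.0614]
tool_rot: [0.984, 0.176, 0.0, 0.0]
ft_force: [-0.5, -0.1, 3.3]
grip_width: 0.0004
grip_force: 1.8
```

Emit:
{"name": "play_rows", "arguments": {"gripper": [1, 1, 1], "delta_pos": [[0, 0, 0.05], [0, 0, 0.1], [0, 0, 0.1]], "turn": [[0, 0, 0], [0, 0, 0], [0, 0, 0]]}}

```text
time: 11.5
position: [0.4936, -0.2555, 0.0605]
tool_rot: [0.984, 0.176, 0.0, 0.0]
ft_force: [-0.2, 0.2, 3.9]
grip_width: 0.0007
grip_force: 2.5
```

Force rises past the plateau (3.9 N and growing), so the blue key is fully in. Now up, and on to the pump.

Emit:
{"name": "play_rows", "arguments": {"gripper": [1, 1, 1, 1], "delta_pos": [[0, 0, -3], [0, 0, -8], [0, 0, -13], [0, 0, -13]], "turn": [[0, 0, 0], [0, 0, 0], [0, 0, 0], [0, 0, 0]]}}

```text
time: 12.0
position: [0.496, -0.2573, 0.194]
tool_rot: [0.984, 0.177, 0.003, 0.003]
ft_force: [0.8, -0.6, 0.0]
grip_width: 0.0006
grip_force: 0.0
```

```bash
cat > side.py <<'E'
from h import *
import sys
def side(n):
  c=robot.camera('side');save(c,n)
  for f in ('side0',n):
    hsv=cv2.cvtColor(cv2.imread(f'pics/{f}.png'),cv2.COLOR_BGR2HSV).astype(int)
    for k,a,b,x in (('b',100,130,(301,147)),('y',20,35,(232,299)),('g',40,85,(288,210)),('r',-8,8,(297,134)),('r',-8,8,(235,275)),('r',-8,8,(284,194))):
      m=((((hsv[...,0]-a)%180)<=b-a)&(hsv[...,1]>110)&(hsv[...,2]>60)).astype(np.uint8)
      _,l,st,ce=cv2.connectedComponentsWithStats(m)
      print(f,k,[(ce[i].round(1).tolist(),st[i].tolist()) for i in range(1,len(st)) if np.linalg.norm(ce[i]-x)<8 and st[i][4]>20])
side(sys.argv[1])
E
python3 side.py s6; python3 go.py "[.578,.308,.19]"; python3 go.py "[.4952,.0158,.19]"
```

```text
side0 b [([301.1, 146.8], [297, 143, 9, 8, 60])]
side0 y [([232.3, 298.5], [226, 292, 14, 14, 157])]
side0 g [([288.0, 210.4], [283, 207, 11, 8, 74])]
side0 r [([296.6, 134.3], [292, 131, 10, 8, 62])]
side0 r [([235.3, 275.5], [229, 270, 14, 12, 134])]
side0 r [([284.2, 193.7], [279, 189, 11, 10, 89])]
s6 b [([301.0, 148.7], [297, 146, 9, 7, 52])]
s6 y [([232.3, 298.5], [226, 292, 14, 14, 160])]
s6 g [([288.0, 210.5], [283, 207, 11, 8, 75])]
s6 r [([296.5, 134.6], [292, 131, 10, 8, 60])]
s6 r [([235.4, 275.5], [229, 270, 14, 12, 135])]
s6 r [([284.2, 193.5], [279, 189, 11, 10, 94])]
12.05 [ 0.4943 -0.2561  0.1917] [ 0.08 -0.15 -1.01] 0.0009281476007534258
delta cm [ 27.44 -49.98   0.06]
12.05 [ 0.4943 -0.2561  0.1917] [ 0.08 -0.15 -1.01] 0.0009281476007534258
delta cm [  9.53 -25.46   0.1 ]
```

Blue moved down 1.9 px in the side view, which is 6 mm: latched, with the reds unchanged. Off to the pump.

Emit:
{"name": "play_rows", "arguments": {"gripper": [1, 1, 1, 1, 1, 1, 1, 1, 1, 1, 1, 1], "delta_pos": [[2.5, -4.5, 0], [5, -9, 0], [7.5, -13.6, 0], [10, -18.1, 0], [12.5, -22.7, 0], [15, -27.2, 0], [17.5, -31.8, 0], [20, -36.3, 0], [22.5, -40.8, 0], [25, -45.4, 0], [27.5, -49.9, 0], [27.5, -49.9, 0]], "turn": [[0, 0, 0], [0, 0, 0], [0, 0, 0], [0, 0, 0], [0, 0, 0], [0, 0, 0], [0, 0, 0], [0, 0, 0], [0, 0, 0], [0, 0, 0], [0, 0, 0], [0, 0, 0]]}}

```text
time: 13.55
position: [0.5766, 0.3112, 0.1873]
tool_rot: [0.984, 0.179, -0.002, -0.0]
ft_force: [-1.1, -1.0, -0.7]
grip_width: 0.0005
grip_force: 0.0
```

Emit:
{"name": "play_rows", "arguments": {"gripper": [1, 1, 1, 1, 1, 1], "delta_pos": [[0, 0, 4], [0, 0, 8], [0, 0, 10], [0, 0, 10.8], [0, 0, 11.2], [0, 0, 11.2]], "turn": [[0, 0, 0], [0, 0, 0], [0, 0, 0], [0, 0, 0], [0, 0, 0], [0, 0, 0]]}}

```text
time: 14.3
position: [0.5784, 0.3078, 0.0787]
tool_rot: [0.984, 0.176, 0.0, -0.0]
ft_force: [0.4, 0.3, 0.6]
grip_width: 0.0006
grip_force: 0.0
```

```bash
python3 go.py "[.5782,.3075,.0605]"; python3 -c "
from h import *
c=robot.camera('wrist');o=robot.get_obs();print(proj(c,[.5782,.3075,.102]),proj(c,o['position']+[0,0,.033]));save(c,'w7')"
```

```text
14.3 [0.5784 0.3078 0.0787] [0.38 0.32 0.62] 0.0006479019820028988
delta cm [-0.03  0.02  1.82]
[282.21740032 248.485507  ] [281.6175813  254.67440502]
```

View pics/w7.png

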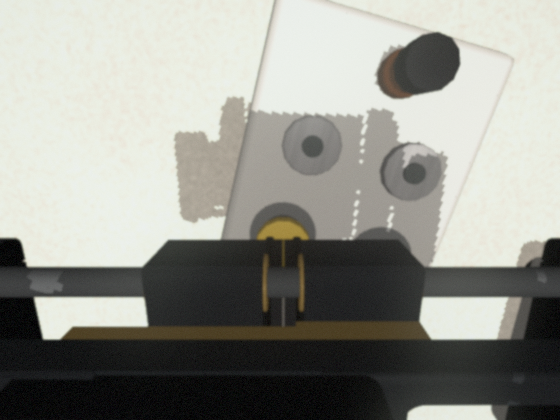

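The fingertips (283,237) are centred over the yellow key (visible at 283,228). Press.

Emit:
{"name": "play_rows", "arguments": {"gripper": [1, 1, 1, 1, 1, 1, 1, 1, 1, 1, 1], "delta_pos": [[0, 0, 0.4], [0, 0, 0.7], [0, 0, 0.9], [0, 0, 1.0], [0, 0, 1.1], [0, 0, 1.2], [0, 0, 1.3], [0, 0, 1.4], [0, 0, 1.5], [0, 0, 1.6], [0, 0, 1.6]], "turn": [[0, 0, 0], [0, 0, 0], [0, 0, 0], [0, 0, 0], [0, 0, 0], [0, 0, 0], [0, 0, 0], [0, 0, 0], [0, 0, 0], [0, 0, 0], [0, 0, 0]]}}

```text
time: 15.72
position: [0.578, 0.3081, 0.0623]
tool_rot: [0.984, 0.176, -0.0, -0.0]
ft_force: [-1.1, 0.1, 2.6]
grip_width: 0.0002
grip_force: 1.2
```

Emit:
{"name": "play_rows", "arguments": {"gripper": [1, 1, 1], "delta_pos": [[0, 0, 0.1], [0, 0, 0.2], [0, 0, 0.2]], "turn": [[0, 0, 0], [0, 0, 0], [0, 0, 0]]}}

```text
time: 16.1
position: [0.578, 0.3081, 0.0606]
tool_rot: [0.984, 0.176, 0.0, -0.0]
ft_force: [-1.1, 0.4, 4.7]
grip_width: 0.0005
grip_force: 2.5
```

Same signature (4.7 N, past the plateau). Lift, check, and move over to the detector.

Emit:
{"name": "play_rows", "arguments": {"gripper": [1, 1, 1, 1, 1, 1, 1, 1, 1, 1, 1, 1], "delta_pos": [[0, 0, -3], [0, 0, -8], [0, 0, -13], [0, 0, -13], [-3, 4.1, -13], [-6, 8.2, -13], [-9, 12.3, -13], [-12, 16.4, -13], [-15, 20.5, -13], [-17.9, 24.5, -13], [-17.9, 24.5, -13], [-17.9, 24.5, -13]], "turn": [[0, 0, 0], [0, 0, 0], [0, 0, 0], [0, 0, 0], [0, 0, 0], [0, 0, 0], [0, 0, 0], [0, 0, 0], [0, 0, 0], [0, 0, 0], [0, 0, 0], [0, 0, 0]]}}

```text
time: 17.6
position: [0.4951, 0.0162, 0.1896]
tool_rot: [0.984, 0.176, -0.0, -0.0]
ft_force: [0.0, 0.1, -0.3]
grip_width: 0.0007
grip_force: 0.0
```

```bash
python3 side.py s8 | grep s8; python3 go.py "[.4952,.0158,.0785]"
```

```text
s8 b []
s8 y [([232.4, 300.1], [226, 294, 14, 14, 155])]
s8 g [([288.0, 209.6], [283, 206, 11, 8, 58])]
s8 r []
s8 r [([235.4, 275.5], [229, 270, 14, 12, 135])]
s8 r [([284.1, 193.8], [279, 190, 11, 9, 83])]
17.65 [0.4953 0.0168 0.1897] [0.51 0.35 0.84] 0.0006182048672871399
delta cm [-0.04  0.1  11.12]
```

Emit:
{"name": "play_rows", "arguments": {"gripper": [1, 1, 1, 1, 1, 1], "delta_pos": [[0, 0, 4], [0, 0, 8], [0, 0, 10], [0, 0, 10.8], [0, 0, 11.1], [0, 0, 11.1]], "turn": [[0, 0, 0], [0, 0, 0], [0, 0, 0], [0, 0, 0], [0, 0, 0], [0, 0, 0]]}}

```text
time: 18.4
position: [0.496, 0.0164, 0.0799]
tool_rot: [0.984, 0.177, 0.001, 0.0]
ft_force: [0.5, -0.6, -0.7]
grip_width: 0.0005
grip_force: 0.0
```

Emit:
{"name": "play_rows", "arguments": {"gripper": [1, 1, 1, 1, 1, 1, 1, 1, 1, 1, 1], "delta_pos": [[0, 0, 0.4], [0, 0, 0.7], [0, 0, 0.9], [0, 0, 1.0], [0, 0, 1.1], [0, 0, 1.2], [0, 0, 1.3], [0, 0, 1.4], [0, 0, 1.5], [0, 0, 1.6], [0, 0, 1.6]], "turn": [[0, 0, 0], [0, 0, 0], [0, 0, 0], [0, 0, 0], [0, 0, 0], [0, 0, 0], [0, 0, 0], [0, 0, 0], [0, 0, 0], [0, 0, 0], [0, 0, 0]]}}

```text
time: 19.77
position: [0.4953, 0.0161, 0.0633]
tool_rot: [0.984, 0.177, -0.0, 0.0]
ft_force: [-1.8, -0.6, 2.7]
grip_width: 0.0005
grip_force: 1.1
```

Emit:
{"name": "play_rows", "arguments": {"gripper": [1, 1, 1], "delta_pos": [[0, 0, 0.1], [0, 0, 0.2], [0, 0, 0.2]], "turn": [[0, 0, 0], [0, 0, 0], [0, 0, 0]]}}

```text
time: 20.15
position: [0.4953, 0.0161, 0.0614]
tool_rot: [0.984, 0.176, -0.0, 0.0]
ft_force: [-1.4, -1.0, 3.9]
grip_width: 0.0007
grip_force: 1.8
```

One millimetre more, as with the others, then lift and back away high.

Emit:
{"name": "play_rows", "arguments": {"gripper": [1, 1, 1], "delta_pos": [[0, 0, 0.05], [0, 0, 0.1], [0, 0, 0.1]], "turn": [[0, 0, 0], [0, 0, 0], [0, 0, 0]]}}

```text
time: 20.52
position: [0.4953, 0.0161, 0.0605]
tool_rot: [0.984, 0.176, 0.0, 0.0]
ft_force: [-2.1, -0.8, 4.1]
grip_width: 0.0003
grip_force: 2.5
```

Emit:
{"name": "play_rows", "arguments": {"gripper": [1, 1, 1, 1, 1, 1, 1, 1], "delta_pos": [[0, 0, -3], [0, 0, -8], [0, 0, -13], [0, 0, -18], [-4, 0, -22], [-8, 0, -24], [-8, 0, -24], [-8, 0, -24]], "turn": [[0, 0, 0], [0, 0, 0], [0, 0, 0], [0, 0, 0], [0, 0, 0], [0, 0, 0], [0, 0, 0], [0, 0, 0]]}}

```text
time: 21.52
position: [0.4208, -0.0116, 0.3]
tool_rot: [0.984, 0.176, 0.0, -0.0]
ft_force: [1.1, -0.9, -1.3]
grip_width: 0.0002
grip_force: 0.0
```

```bash
python3 side.py s9 | grep -v w; python3 -c "
from h import *
c=robot.camera('side')
for q in ([.578,.308],[.495,.0158],[.4935,-.2556]): print([proj(c,[*q,z]).round(2) for z in (.102,.096)])
t=robot.camera('top');save(t,'t9')
a=cv2.imread('pics/s9.png')[100:340,150:360]
cv2.imwrite('pics/fin.png',np.hstack([cv2.resize(a,(350,400)),cv2.resize(t['color'][80:330,80:360,::-1],(448,400))]))"
```

```text
side0 b [([301.1, 146.8], [297, 143, 9, 8, 60])]
side0 y [([232.3, 298.5], [226, 292, 14, 14, 157])]
side0 g [([288.0, 210.4], [283, 207, 11, 8, 74])]
side0 r [([296.6, 134.3], [292, 131, 10, 8, 62])]
side0 r [([235.3, 275.5], [229, 270, 14, 12, 134])]
side0 r [([284.2, 193.7], [279, 189, 11, 10, 89])]
s9 b [([301.1, 148.5], [297, 145, 9, 7, 52])]
s9 y [([232.4, 300.1], [226, 294, 14, 14, 155])]
s9 g [([288.0, 211.1], [283, 208, 11, 7, 55])]
s9 r [([296.5, 134.3], [292, 131, 10, 8, 64])]
s9 r [([235.3, 275.4], [229, 270, 13, 12, 133])]
s9 r [([284.1, 193.8], [279, 190, 11, 9, 84])]
[array([232.46, 297.4 ]), array([232.65, 299.06])]
[array([288.33, 209.43]), array([288.31, 211.13])]
[array([301.32, 146.06]), array([301.27, 147.7 ])]
```

View pics/fin.png

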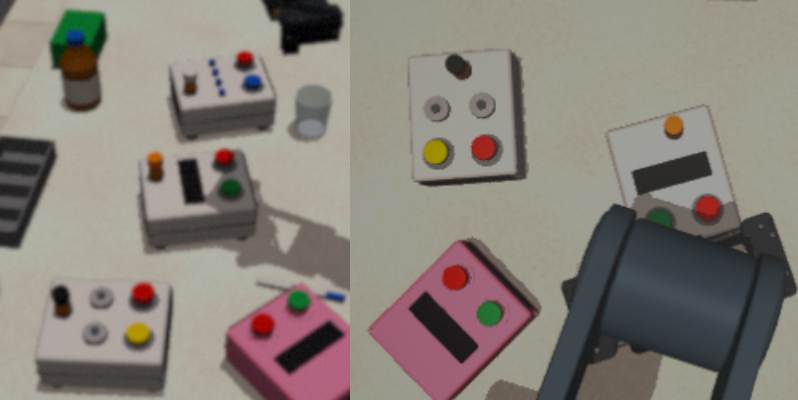

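The final view shows nothing disturbed. The blue, yellow and green keys are each about 1.5–1.7 px lower than before, which is what 6 mm should look like. The green one is compared with its shadowed reference. The red keys haven't moved, and the robot is clear.

```bash
python3 -c "
from rig import robot
print(robot.hand_in())"
```

```text
the job is handed in; nothing more can be done
None
```

I pressed the blue, yellow and green keys fully in, in that order, left the reds and everything else alone, and handed the job in with the arm clear; the hand-in returned no verdict.

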